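# Press the eyelet of a door sign home on the bench eyelet press

## Robot

A 7-joint arm with a two-finger parallel gripper is mounted at the origin on the work surface. World frame = base frame: x ahead of the robot, y to its left, z up, the work surface at z = 0. Lengths are in m, angles in degrees, forces in N, time in s.
With the tool pointing down it reaches from about 0.35 to 0.775 m from the base axis. Payload 3.1 kg.
Tool frame: the origin (TCP) lies on the centre line of the jaws, within the pads' length; the fingertips stand 17 mm ahead of it and the grasp point (between the pads) lies 2 mm behind it (robot.tip_reach is the distance from the TCP to the fingertips, in m); z points along the fingers, y is the line along which they close (so a half turn about z gives the same grasp; the last joint's range is limited). The gripper opens to 85 mm and grips with 20 to 120 N. Pads are 22 mm wide; open, the fingers measure 114 mm over their backs; the gripper's body (76 mm by 85 mm) begins 54 mm behind the grasp point. The pads swing forward as they close: fully open they stand 13 mm farther back than shut.
Start: joints at [-65.529, 17.813, 0.802, 86.603, -0.252, 75.585, -1.558], TCP at [0.248, 0.491, 0.248] pointing down, gripper open.
Joint ranges: [-154.91, 154.91], [-16.99, 109.72], [-72.82, 74.43], [7.12, 147.25], [-82.49, 262.49], [11.32, 116.49], [-174.64, 174.64]. Speed limits (degrees/s): [159.86, 159.86, 180, 180, 180, 180, 180].

## Interface

Orientations are given as [roll, pitch, yaw] about the fixed x, y, z axes, in that order (R = Rz(yaw) Ry(pitch) Rx(roll)).
In Python, from station import robot, fingers, vision, workorder, recognise gives the robot as it stands. Calls block until the motion is done:
- robot.move_to(position, orientation): joint-space move of the TCP to a pose.
- robot.line_to(position, orientation=None, velocity=0.15, f_stop=None): straight line of the TCP; orientation=None keeps the orientation; velocity is the mean speed in m/s. With f_stop (N) it stops when the force on the tool has changed by that much, and returns True; else False.
- robot.move_j(angles): joint-space move.
- fingers.gripper_to(opening, force=None): opening from 0.0 (shut) to 1.0 (fully open); force is the grip in N (None keeps the last); returns when the fingers have stopped.
- robot.pause(seconds).
- robot.inverse_kinematics(position, orientation): joint angles nearest the present ones, or None.
- vision.grab_frame(name): name is "side" or "top" or "wrist"; returns the picture (400x640x3 uint8, red, green, blue); there is no depth.
- vision.calibration(name): a dict with "mtx" (3x3 intrinsics, pixels), "k1" (the pictures are not rectified: a ray, as slopes to the right and down, at radius r is drawn at 1 + k1 r^2 times it, then the intrinsics apply), "extrinsics" (4x4, takes a point from world to camera coordinates); the wrist camera has in their place "T_tool_cam" (4x4, takes a point from camera to tool coordinates, whose origin is the TCP and whose axes are the flange's). Camera axes: x right, y up, looking along -z (the intrinsics and any distortion apply to the point x, -y, -z); pixel columns grow to the right and rows downward; lengths in m; the calibration is good to about 2 mm. A picture is of the moment at which its call begins: read the wrist's pose just before it. calibration takes no time and is no camera call.
A pose or a line that the arm cannot do raises robot.PlanningError and nothing moves.
- workorder.close_job(): hands the job in; it is judged then, once.
Trained networks look in the newest picture that a camera, given by its name, has taken for a name from the list of things; names that differ only in an ending like _2 or _b are one class to them, and where a whole thing is asked for, a point or a joint stands for the part that bears it (a point fixed in the world has none). Each returns a list of dicts, best first, with "p" (0 to 1); they miss things now and then, are a little off and sometimes report something else, mostly with a low value. They report only what shows in the picture. A call takes as long as a camera call. They do not tell look-alikes from the thing itself.
- recognise(label, camera): "rect" ([centre column, centre row, width, height] in pixels, round what is visible of it).
Readings, each from a call of its own:
- robot.current_time_s(): time.
- robot.current_joint_positions(): joint angles.
- robot.current_dq(): joint speeds.
- robot.current_joint_torque(): joint torques, N m.
- robot.current_tool_pos(): TCP position.
- robot.current_eef_rot(): TCP orientation.
- robot.current_contact_force(): force on the tool from outside, world axes, zero at the start.
- robot.current_torque(): the same for the moment, N m.
- robot.current_finger_gap(): opening from 0.0 (shut) to 1.0 (fully open).
- robot.current_gripper_force(): force on a finger pad.
Only numpy, scipy, OpenCV 4.12 (cv2) and the standard library are available. Lean on these libraries where they do the work, as an engineer would, in place of code of your own. Each camera call takes 0.05 s, during which the arm holds its last target. There are 200 camera calls.

## Task

Slide the door sign along the press table until its brass eyelet sits right under the pin of the eyelet press, then pull the lever all the way down so that the press sets the eyelet flush in the sign, and let the lever come back up. Feel your way: if the pin lands beside the bore the lever stops short, so let it up and shift the sign rather than forcing it. Do not push the eyelet in with the fingers, leave the sign lying flat on the press table with the eyelet still under the pin, and leave the calculator, the jar and the yellow bin where they are.

Things in the scene. Friction and masses are not known exactly. Their poses are not given: they have to be found in the camera images.
- press: Grey cast-iron bench eyelet press, fixed to the desk; place and yaw vary. Origin on the desk straight under the pin; x points from the open throat (operator's side, towards the robot) back to the column, y left, z up. The column starts 70 mm behind the pin; the head over the pin is a 48 mm wide round ram guide, 105 to 190 mm above the desk, on an arm whose top is 195 mm up.
- table_top (a point): Point on the top of the press's smooth flat steel table (slippery: friction about 0.2), straight under the pin (at the flush round lower die), 30 mm above the desk; axes of the press. The table is 295 mm (x) by 260 mm (y): it reaches 240 mm in front of this point, 55 mm behind it, 130 mm to each side.
- ram: Origin at the lowest point of the pin: a steel bullet-nosed pilot pin, 6 mm diameter, 9 mm long (last 4.5 mm taper to a 1.6 mm nose), below a 20 mm wide flat die. Lever up: 57 mm above the desk, 27 mm above the table. It only moves straight down, 30 mm for the whole lever stroke, and ends 3 mm inside the lower die. Axes of the press.
- lever (a joint): Lever angle, rad. 0: up (75 degrees above level); 1.05: fully down (15 degrees above level, the stop), die on the sign's upper face. Grows as the knob is pulled forward (press -x) and down; the pin sinks 28.6 mm per rad. A spring lifts it when let go: 2 N at the knob at the top, 4 N low down, some 5 N more over the last 0.1 rad that seats the eyelet. Pin beside the bore: it stops short, at 0.63 to 0.82.
- knob (a point): Centre of the black ball, 32 mm in diameter, at the end of the lever. The lever is a 12 mm steel rod. With the lever up the ball's centre is 310 mm above the desk; it moves on an arc of 150 mm radius about pivot.
- pivot (a point): Point on the lever's hinge axis (the axis is the press's y) in the plane in which the ball swings: 30 mm behind and 60 mm to the right (-y) of the pin, 165 mm above the desk. Fixed to the press; its axes are those of the press.
- sign: Loose flat white plastic door sign, 160 mm (x) by 90 mm (y) by 6 mm, some 100 to 170 g, lying on the press table, eyelet end towards the throat. Origin at the centre of its underside, z up; the eyelet is at x = +64 mm, y = 0. Too wide and low to grasp well: slide it with a fingertip at its edges, or press lightly (5 to 10 N) near the middle of its face and drag it.
- eyelet: Brass eyelet in the middle of one short end of the sign, 16 mm from the edge: a ring of 17 mm outer and 9 mm bore diameter. Origin at the centre of its upper face. At the start it stands 3 mm proud of the sign's face (9 mm above its underside); set, it is flush (6 mm). A tight fit, about 22 N.
- calculator: Bystander: grey desk calculator, 145 by 105 by 16 mm, lying left of the press. Origin at the centre of its underside.
- jar: Bystander: small glass jar of spare eyelets with a steel lid, 56 mm diameter, 67 mm high, right of the press. Origin at the centre of its underside.
- sharps_bin: Bystander: yellow plastic sharps bin, 116 mm diameter at the lid, 165 mm high, left of the press. Origin at the centre of its underside.
Not all that is in view belongs to the job. Of the things that look like the sign, the smallest one is meant.

How it is judged:
By the outcome, as a careful person would: the job done as asked, in the order asked, and still so for the second after the job is handed in, with the robot touching nothing.
It also fails if it takes over 72 s, if anything falls off the work surface, if the arm or the gripper's body presses on something with over 40 N, if the wrist force passes 120 N, or if a joint passes its speed limit or range.

## Working session

There is one attempt and no reset: what is moved stays moved. The work goes in short steps, each a Python script; the robot and the scene stay as the last script left them, time stands still between calls to the robot, and variables do not carry over. Pictures are saved under pics/ and viewed, at most 10 in all, crops included, and the job is handed in when it is done.

```bash
ls; mkdir -p pics
python3 - <<'E'
from station import robot, fingers, vision, workorder, recognise
import cv2, numpy as np
ims=[]
for n in ("side","top","wrist"):
    im=vision.grab_frame(n); cv2.imwrite(f"pics/{n}0.png",im[:,:,::-1])
    for l in ("press","sign","eyelet","knob","ram","calculator","jar","sharps_bin"):
        print(n,l,[(np.round(d["rect"]).astype(int).tolist(),round(d["p"],2)) for d in recognise(l,n)[:4]])
    c=vision.calibration(n); print({k:np.round(v,4).tolist() for k,v in c.items()})
print(robot.current_time_s(),robot.current_eef_rot())
E
```

```text
pics
side press [([362, 198, 136, 154], 0.9)]
side sign [([363, 224, 61, 39], 0.81), ([387, 333, 94, 44], 0.64), ([197, 241, 48, 38], 0.6)]
side eyelet [([204, 240, 2, 6], 0.52), ([362, 201, 142, 155], 0.36)]
side knob [([412, 149, 16, 51], 0.91)]
side ram [([385, 189, 9, 12], 0.47)]
side calculator [([239, 185, 51, 37], 0.91), ([411, 149, 15, 51], 0.74)]
side jar [([475, 297, 29, 35], 0.71)]
side sharps_bin [([292, 145, 39, 56], 0.81)]
{'mtx': [[480.1414, 0.0, 321.3993], [0.0, 480.1414, 192.9141], [0.0, 0.0, 1.0]], 'k1': -0.1092, 'extrinsics': [[0.7315, -0.6819, 0.0024, -0.3049], [0.4586, 0.4945, 0.7383, -0.345], [-0.5046, -0.539, 0.6744, -1.0635], [0.0, 0.0, 0.0, 1.0]]}
top press [([326, 154, 77, 118], 0.97)]
top sign [([239, 291, 71, 57], 0.76), ([328, 173, 40, 50], 0.66), ([345, 118, 9, 18], 0.48)]
top eyelet []
top knob [([344, 122, 9, 20], 0.41)]
top ram [([326, 155, 80, 119], 0.39)]
top calculator [([222, 218, 34, 44], 0.88), ([327, 155, 81, 121], 0.68)]
top jar [([432, 167, 15, 20], 0.79)]
top sharps_bin [([225, 159, 40, 35], 0.96)]
{'mtx': [[396.787, 0.0, 321.1503], [0.0, 396.787, 203.4894], [0.0, 0.0, 1.0]], 'k1': 0.0067, 'extrinsics': [[-0.0292, -0.9995, -0.0098, 0.0233], [0.9874, -0.0303, 0.1553, -0.4467], [-0.1555, -0.0051, 0.9878, -1.3243], [0.0, 0.0, 0.0, 1.0]]}
wrist press [([135, 394, 28, 12], 0.48)]
wrist sign [([145, 165, 158, 202], 0.86)]
wrist eyelet [([113, 234, 17, 15], 0.79)]
wrist knob []
wrist ram [([135, 395, 26, 5], 0.45), ([282, 316, 128, 100], 0.23)]
wrist calculator [([284, 317, 126, 107], 0.91)]
wrist jar []
wrist sharps_bin []
{'mtx': [[335.6075, 0.0, 318.4727], [0.0, 335.6075, 203.6477], [0.0, 0.0, 1.0]], 'k1': -0.066, 'T_tool_cam': [[-0.0003, 0.9536, 0.3012, 0.0775], [1.0, 0.0001, 0.0005, -0.0007], [0.0005, 0.3012, -0.9536, -0.126], [0.0, 0.0, 0.0, 1.0]]}
1.35 [1.79999394e+02 1.46842849e-03 1.53144045e+02]
```

Run:
```python
import cv2, numpy as np
s=cv2.imread("pics/side0.png"); t=cv2.imread("pics/top0.png")
a=cv2.resize(s[100:360,180:500],(800,650))[:600]
cv2.imwrite("pics/a.png",cv2.resize(s[105:345,180:500],(800,600),interpolation=cv2.INTER_CUBIC))
cv2.imwrite("pics/b.png",cv2.resize(t[70:320,190:450],(624,600),interpolation=cv2.INTER_CUBIC))
```

```text
(no output)
```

View pics/a.png

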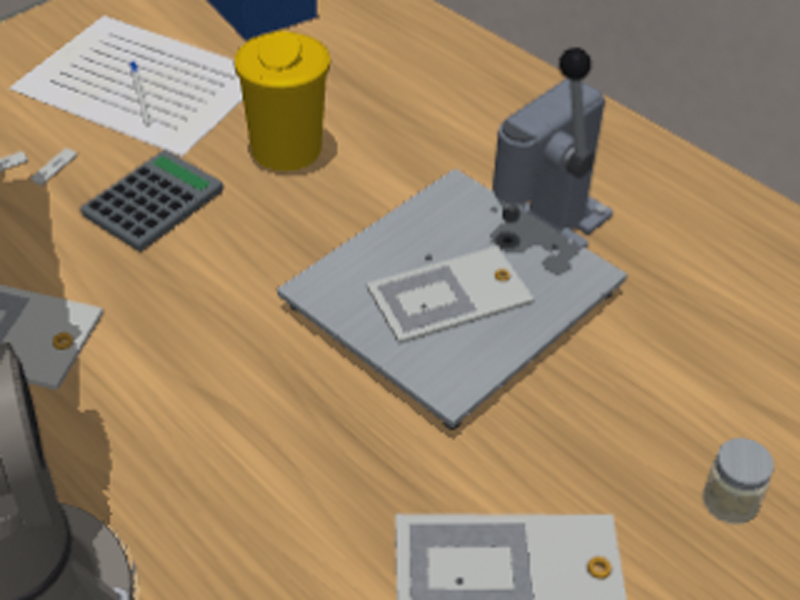

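View pics/b.png

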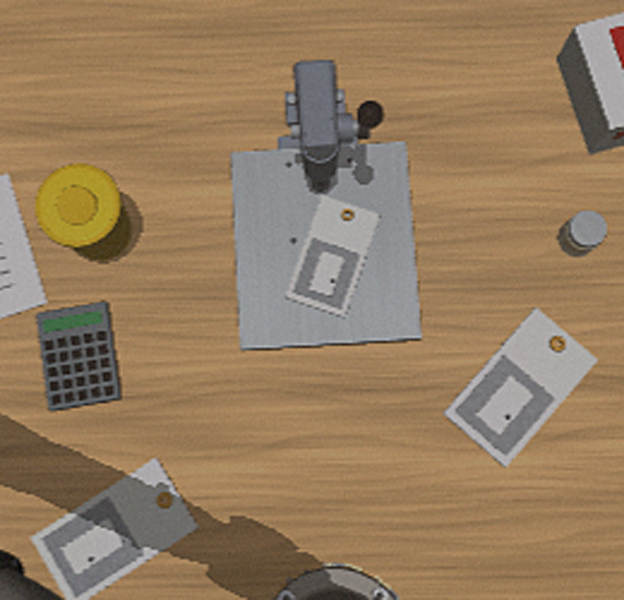

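The side crop shows the target sign on the press table, with its eyelet at (502,275) just in front of the lower die at (508,240). The knob is at (575,64). The top crop shows the table corners at (232,153), (407,142), (421,338) and (242,349), and the eyelet at (347,215). Next I fit the poses from both views.

```bash
cat > h.py <<'E'
from station import robot, fingers, vision, workorder, recognise
import cv2, numpy as np
from scipy.optimize import least_squares
from scipy.spatial.transform import Rotation as Ro
def E(name):
    c=vision.calibration(name)
    if "extrinsics" in c: return np.array(c["extrinsics"])
    T=np.eye(4); T[:3,:3]=Ro.from_euler("xyz",robot.current_eef_rot(),degrees=True).as_matrix(); T[:3,3]=robot.current_tool_pos()
    return np.linalg.inv(T@np.array(c["T_tool_cam"]))
def proj(P,name,X=None):
    c=vision.calibration(name); X=E(name) if X is None else X
    p=np.atleast_2d(P)@X[:3,:3].T+X[:3,3]
    s=np.stack([p[:,0],-p[:,1]],1)/-p[:,2:]; s=s*(1+c["k1"]*(s**2).sum(1,keepdims=True))
    K=np.array(c["mtx"]); return s@K[:2,:2].T+K[:2,2]
def onplane(uv,z,name,X=None):
    X=E(name) if X is None else X
    return np.array([least_squares(lambda q:proj([q[0],q[1],z],name,X)[0]-u,[.5,0]).x for u in np.atleast_2d(uv)])
def tri(views): # [(uv,name,X)]
    return least_squares(lambda p:np.concatenate([proj(p,n,X)[0]-u for u,n,X in views]),[.55,0,.1])
def fr(pose,P): # planar pose (x,y,yaw rad) applied to Nx3
    P=np.atleast_2d(np.asarray(P,float)); c,s=np.cos(pose[2]),np.sin(pose[2])
    return np.stack([pose[0]+c*P[:,0]-s*P[:,1],pose[1]+s*P[:,0]+c*P[:,1],P[:,2]],1)
E
python3 - <<'E'
from h import *
S=lambda l:np.array(l)/2.5+[180,105]
T=lambda l:np.array(l)/2.4+[190,70]
tab=[[.055,.13,.03],[.055,-.13,.03],[-.24,-.13,.03],[-.24,.13,.03]]
xs,xt=E("side"),E("top")
st=S([[456,171],[627,275],[452,427],[279,293]]); tt=T([[232,153],[407,142],[421,338],[242,349]])
die=S([[508,240]])
def fit(mod,a,b,p0):
    f=lambda p:np.concatenate([(proj(fr(p,mod),"side",xs)-a).ravel(),(proj(fr(p,mod),"top",xt)-b).ravel()])
    r=least_squares(f,p0); print(np.round(r.x,4),np.degrees(r.x[2]).round(1),"res",np.round(r.fun,1)); return r.x
for A,B in zip(st,tt): print("corner",tri([(A,"side",xs),(B,"top",xt)]).x.round(4))
p=fit(tab,st,tt,[.55,0,0])
print("die",onplane(die,.03,"side"), "knob",tri([(S([[575,64]])[0],"side",xs),(T([[370,114]])[0],"top",xt)]).x.round(4),
 "pred", fr(p,[-.03+.06-.15*np.cos(np.radians(75)),-.06,.31]))
sg=[[.08,.045,.036],[.08,-.045,.036],[-.08,-.045,.036],[-.08,.045,.036]]
q=fit(sg,S([[505,247],[533,299],[402,339],[367,285]]),T([[321,193],[380,214],[345,317],[286,296]]),[.5,0,0])
print("eyelet",fr(q,[.064,0,.039]),tri([(S([[502,274]])[0],"side",xs),(T([[347,214]])[0],"top",xt)]).x.round(4))
E
```

```text
corner [0.7029 0.1242 0.0281]
corner [ 0.7085 -0.1332  0.0334]
corner [ 0.4184 -0.1413  0.0246]
corner [0.4112 0.1147 0.0263]
[ 0.6523 -0.0065  0.0316] 1.8 res [-0.4 -0.6  0.9  0.6  0.5 -0.3 -1.4 -0.6 -0.2 -0.5  0.2 -0.4  0.9  0.4
 -0.3  0.5]
die [[ 0.65636922 -0.00262923]] knob [ 0.6471 -0.0636  0.3106] pred [[ 0.64537411 -0.06669953  0.31      ]]
[ 0.5441 -0.0198 -0.3732] -21.4 res [-2.5 -0.   1.3  0.6 -0.7  0.9  0.3 -0.4  0.7 -0.1  0.4 -0.5 -0.3 -0.7
 -0.4 -0.7]
eyelet [[ 0.60366429 -0.04313747  0.039     ]] [ 0.6007 -0.0415  0.0412]
```

Run:
```python
from h import *
q=robot.inverse_kinematics([.50,-.02,.20],[180,0,180]); print(q)
fingers.gripper_to(0.0,40)
robot.move_to([.35,.25,.25],[180,0,180]) if robot.inverse_kinematics([.35,.25,.25],[180,0,180]) is not None else print("no via")
robot.move_to([.50,-.02,.20],[180,0,180])
X=E("wrist"); im=vision.grab_frame("wrist"); np.save("pics/X1.npy",X); cv2.imwrite("pics/w1.png",im[:,:,::-1])
for l in ("sign","eyelet","ram"): print(l,[(np.round(d["rect"],1),round(d["p"],2)) for d in recognise(l,"wrist")[:3]])
p=[.6523,-.0065,.0316]; s=[.5441,-.0198,-.3732]
for nm,P in (("pin",fr(p,[0,0,.057])),("die",fr(p,[0,0,.03])),("eye",fr(s,[.064,0,.039]))): print(nm,proj(P,"wrist",X))
print(robot.current_time_s(),robot.current_joint_positions(),robot.current_contact_force())
```

```text
[-24.29959307  14.97521163  30.19152399  99.57198046  -8.0791611
  67.61190297  98.13355742]
sign [(array([326.1, 216.4, 152.9, 163.8]), 0.95), (array([ 63.9,  75.9, 127.7, 146.8]), 0.63), (array([ 11.8, 237.8,  23.5,  50.2]), 0.46)]
eyelet []
ram []
pin [[329.44738976 344.63832724]]
die [[328.65864635 327.00117994]]
eye [[292.30844919 291.75720972]]
4.525 [-20.23795743  14.50908456  24.87520561  99.4257087   -6.59858096
  67.48715053  96.65501312] [-0.46967503 -0.04403214 -0.23051221]
```

View pics/w1.png

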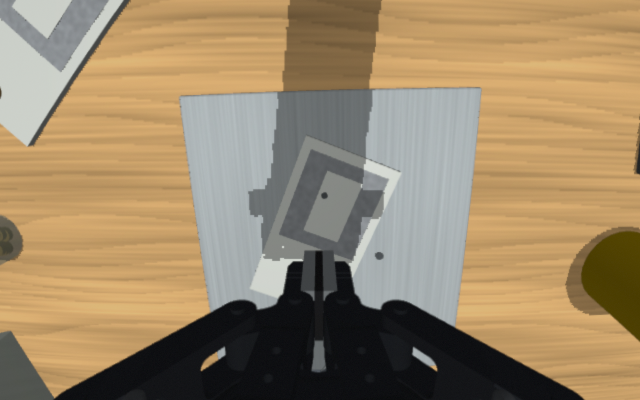

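The gripper hides the press when the camera is on the robot's side. The sign's dot is at (324,196), and the predicted eyelet is hidden. I'll look from the side with the wrist yawed by 90°.

Run:
```python
from h import *
for y in (90,-90): print(y,robot.inverse_kinematics([.53,-.03,.16],[180,0,y]),robot.inverse_kinematics([.56,.0,.053],[180,0,y]))
y=90 if robot.inverse_kinematics([.53,-.03,.16],[180,0,90]) is not None else -90
robot.move_to([.53,-.03,.16],[180,0,y])
X=E("wrist"); im=vision.grab_frame("wrist"); np.save("pics/X2.npy",X); cv2.imwrite("pics/w2.png",im[:,:,::-1])
for l in ("sign","eyelet","ram"): print(l,[(np.round(d["rect"],1),round(d["p"],2)) for d in recognise(l,"wrist")[:3]])
p=[.6523,-.0065,.0316]; s=[.5441,-.0198,-.3732]
for nm,P in (("pin",fr(p,[0,0,.057])),("die",fr(p,[0,0,.03])),("eye",fr(s,[.064,0,.039]))): print(nm,proj(P,"wrist",X))
print(robot.current_time_s())
```

```text
90 [-28.47877895  22.5433547   39.4336116   98.4724176  -15.63924343
  64.59882385  15.58726439] [-27.80140491  33.48962981  36.4860543  100.16067909 -23.8362658
  54.28159246  18.32801021]
-90 [ 32.08771008  24.64093328 -41.01636303  96.15627824  17.45944702
  65.77982667 166.40610662] [ 20.26687943  33.14787021 -30.6284088   98.19420638  20.09024595
  54.19365755 161.8203006 ]
sign [(array([339.4, 176.2, 228.5, 180.7]), 0.96), (array([102.4, 354.1,  89. ,  68. ]), 0.94)]
eyelet [(array([411. , 211.4,  22.7,  20.9]), 0.69)]
ram [(array([500.1, 173.4,  22.2,  23.5]), 0.84)]
pin [[491.26580635 178.31464603]]
die [[474.65145762 170.43904989]]
eye [[413.0389606  218.18444182]]
6.0
```

View pics/w2.png

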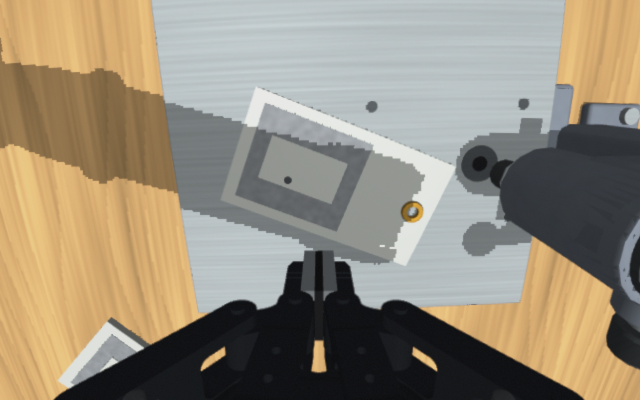

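The view shows the lower die at (480,163), the pin emerging at about (496,173), the eyelet at (412,211), and the sign corners at (257,87), (455,163), (405,265) and (221,200).

Run:
```python
from h import *
X=np.load("pics/X2.npy"); xs=E("side"); xt=E("top")
print("die",onplane([480,163],.03,"wrist",X),"pin",onplane([496,173],.057,"wrist",X),"eye",onplane([412,211],.039,"wrist",X))
print("eye z tri",tri([([412,211],"wrist",X),(np.array([502,274])/2.5+[180,105],"side",xs),(np.array([347,214])/2.4+[190,70],"top",xt)]).x.round(4))
c=onplane([[455,163],[405,265],[221,200],[257,87]],.036,"wrist",X); print(c, c.mean(0), "eyelet by corners",(c[:2].mean(0)*.9+c[2:].mean(0)*.1))
im=cv2.imread("pics/w2.png"); cv2.imwrite("pics/w2c.png",cv2.resize(im[130:250,380:540],(800,600),interpolation=cv2.INTER_CUBIC))
```

```text
die [[ 6.55815443e-01 -5.33664904e-04]] pin [[ 0.65520011 -0.00261288]] eye [[ 0.60235204 -0.03716068]]
eye z tri [ 0.6035 -0.0386  0.0354]
[[ 6.33229328e-01  4.14025890e-04]
 [ 6.01565888e-01 -8.58275882e-02]
 [ 4.52903468e-01 -2.91722724e-02]
 [ 4.85460251e-01  5.47982599e-02]] [ 0.54328973 -0.01494689] eyelet by corners [ 0.60257603 -0.0371548 ]
```

View pics/w2c.png

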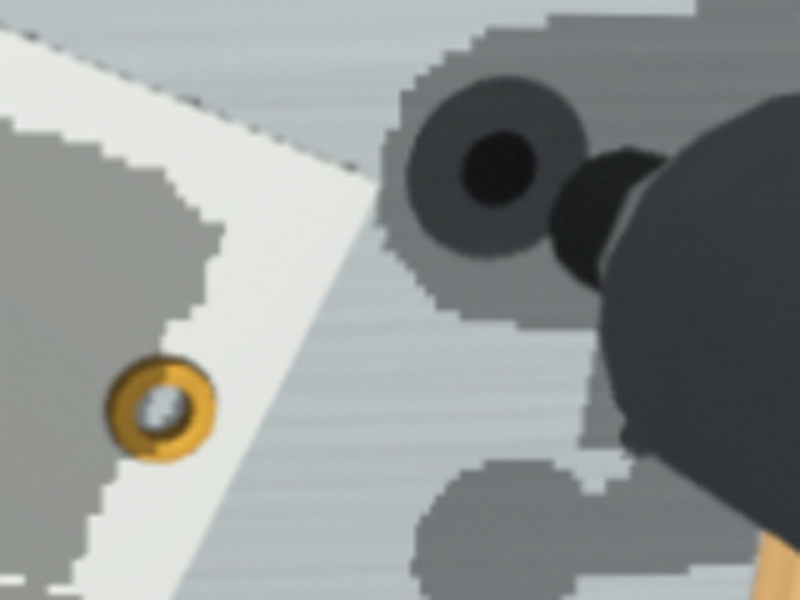

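```bash
cat >> h.py <<'E'
def look(n,k="wrist"):
    X=E(k); im=vision.grab_frame(k); np.save(f"pics/{n}.npy",X); cv2.imwrite(f"pics/{n}.png",im[:,:,::-1]); return X,im
E
python3 - <<'E'
from h import *
a=np.array([.5199,-.0062]); d=np.array([.0533,.0364]); R=[180,0,90]
robot.line_to([*a,.070],R,velocity=.15)
hit=robot.line_to([*a,.045],velocity=.02,f_stop=7)
print(hit,robot.current_tool_pos(),robot.current_contact_force())
z=robot.current_tool_pos()[2]
for f in (.5,1.):
    robot.line_to([*(a+f*d),z],velocity=.04); print(robot.current_tool_pos(),robot.current_contact_force())
    X,_=look(f"d{int(f*10)}")
    e=recognise("eyelet","wrist"); print([(np.round(q["rect"],1),round(q["p"],2),onplane(q["rect"][:2],.039,"wrist",X)) for q in e[:2]])
    print("die px",proj([a[0]*0+.6557,-.0008,.039],"wrist",X))
print(robot.current_time_s())
E
```

```text
True [ 0.51978743 -0.00618087  0.05317858] [-0.95341152 -0.620733    4.17397608]
[0.54689138 0.01217807 0.05317066] [-0.05965897 -0.55516257  2.58753345]
[(array([471.2, 333.2,  19.6,  13.6]), 0.7, array([[ 0.62432834, -0.02522375]]))]
die px [[539.65419663 290.67278003]]
[0.57373728 0.03075241 0.05318843] [ 0.33407151 -0.01921559  3.29379414]
[]
die px [[481.57954013 323.5456441 ]]
9.75
```

View pics/d10.png

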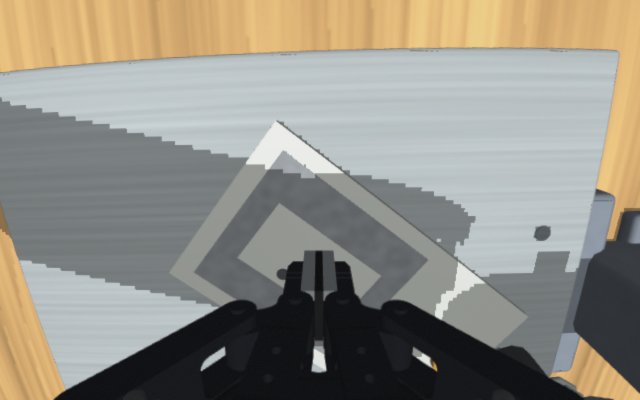

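The sign followed but turned clockwise, and the eyelet shows only faintly at about (434,365). I'll lift and look again.

Run:
```python
from h import *
p=robot.current_tool_pos(); robot.line_to([*p[:2],.09],velocity=.1)
robot.line_to([.53,-.06,.16],velocity=.25)
X,_=look("w3")
print("die px",proj([.6557,-.0008,.03],"wrist",X))
for l in ("sign","eyelet","ram"): print(l,[(np.round(d["rect"],1),round(d["p"],2),onplane(d["rect"][:2],.039,"wrist",X)) for d in recognise(l,"wrist")[:2]])
print(robot.current_time_s(),robot.current_contact_force())
```

```text
die px [[486.13418607 127.173981  ]]
sign [(array([128.3, 338.3, 152.6,  86.4]), 0.93, array([[ 0.35462622, -0.18856749]])), (array([396.1, 107. , 229.8, 213.9]), 0.91, array([[0.58385791, 0.01316012]]))]
eyelet [(array([467.9, 163. ,  28.1,  22.2]), 0.61, array([[ 0.64085237, -0.02675936]]))]
ram [(array([506.7, 132.7,  21.4,  33.6]), 0.75, array([[ 0.66748964, -0.00385259]]))]
11.1083 [-0.03947767  0.16720494 -0.05993372]
```

View pics/w3.png

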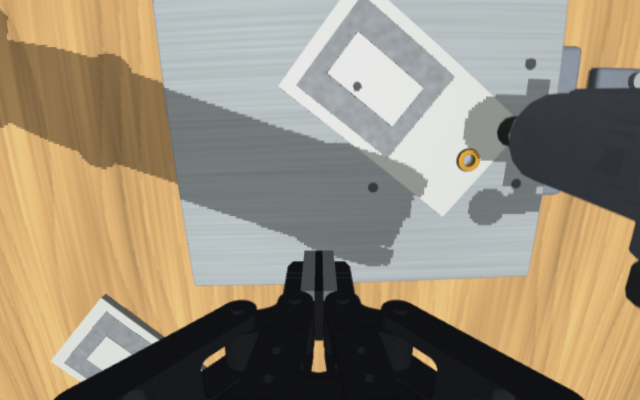

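The eyelet is now at (468,159), about 30 mm short of the die, which is predicted at (486,127). I'll drag again from the sign's middle with more force, tilting the tool so the gripper body clears the head.

```bash
cat >> h.py <<'E'
def ori(yaw,t): # tilt t deg: fingers lean forward (+x)
    return (Ro.from_euler("y",-t,degrees=True)*Ro.from_euler("xyz",[180,0,yaw],degrees=True)).as_euler("xyz",degrees=True)
def tcp(tip,R,reach=.017): return np.array(tip)-reach*Ro.from_euler("xyz",R,degrees=True).as_matrix()[:,2]
E
python3 - <<'E'
from h import *
X=np.load("pics/w3.npy")
eye=onplane([468,159.5],.039,"wrist",X)[0]; c=onplane([[280,85],[443,216]],.036,"wrist",X); v=c[1]-c[0]; yaw=np.arctan2(v[1],v[0])
ctr=eye-.064*np.array([np.cos(yaw),np.sin(yaw)]); die=np.array([.6555,-.0008])
print("eye",eye,"len",np.linalg.norm(v),"yaw",np.degrees(yaw),"ctr",ctr,"d",die-eye)
R=ori(90,25); d=die-eye
for P in (ctr,ctr+d): print(robot.inverse_kinematics(tcp([*P,.036],R),R))
robot.line_to(tcp([*(ctr+[-.05,0]),.09],R),R,velocity=.2)
robot.line_to(tcp([*ctr,.052],R),velocity=.15)
hit=robot.line_to(tcp([*ctr,.028],R),velocity=.02,f_stop=12)
p=robot.current_tool_pos(); print(hit,p-tcp([*ctr,.036],R),robot.current_contact_force())
robot.line_to([*(p[:2]+d),p[2]],velocity=.03); print(robot.current_tool_pos()-p,robot.current_contact_force())
p=robot.current_tool_pos(); robot.line_to([p[0]-.01,p[1],p[2]+.02],velocity=.1)
robot.line_to([.53,-.06,.16],[180,0,90],velocity=.25)
look("w4"); look("s4","side")
print("die px",proj([.6555,-.0008,.039],"wrist"),proj([.6555,-.0008,.039],"side"))
print("eye",[(np.round(q["rect"],1),q["p"]) for q in recognise("eyelet","wrist")[:2]],robot.current_time_s())
a=cv2.resize(cv2.imread("pics/w4.png")[70:190,400:560],(800,600),interpolation=cv2.INTER_CUBIC)
cv2.imwrite("pics/w4c.png",a)
E
```

```text
eye [ 0.64058974 -0.02411125] len 0.15970276424463942 yaw -37.8092885727604 ctr [0.59002618 0.015123  ] d [0.01491026 0.02331125]
[-26.1337932   22.78694764  26.62997423 120.34238878 -32.0799616
  16.14939942  25.5984194 ]
[-29.65219842  24.52161845  27.93756753 118.00025148 -30.35140344
  17.03898209  20.95340397]
True [3.34242146e-04 6.30412402e-05 2.53661319e-03] [-3.31055096  0.29329172  6.21095895]
[0.01519728 0.02371038 0.00016828] [ 0.1792639  -2.1176013   3.57723215]
die px [[493.11788051 127.5876967 ]] [[382.79949769 198.52677076]]
eye [(array([490.5, 130.8,  24.3,  22.2]), 0.61)] 15.7
```

View pics/w4c.png

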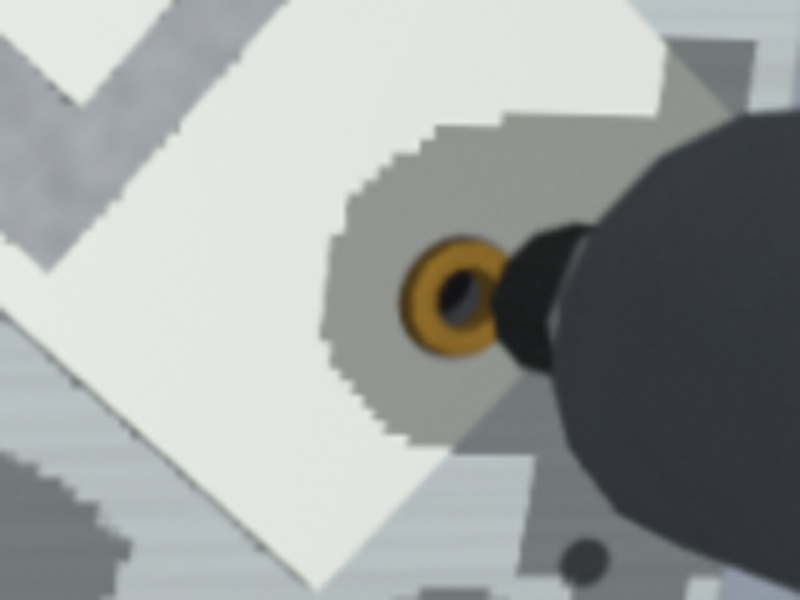

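The bore centre is at crop (461,297), which is full-frame (492.2,129.4). The die is predicted at (493.1,127.6), so the offset is about 1 mm, and the dark die hole shows through the bore. Next is the lever: grip the ball across y and follow its arc.

```bash
cat >> h.py <<'E'
PY=.0316; DIE=np.array([.6555,-.0008]); R180=[180,0,180]
def knob(q):
    th=np.radians(75)-q; return fr([*DIE,PY],[.03-.15*np.cos(th),-.0605,.165+.15*np.sin(th)])[0]-[0.,0,.002]
E
python3 - <<'E'
from h import *
print("knob0",knob(0)); k=knob(0)
for P in ([.56,-.06,.36],[k[0],k[1],.36],k,knob(.5),knob(1.05)): print(np.round(robot.inverse_kinematics(P,R180),0))
robot.line_to([.50,-.06,.25],velocity=.25)
robot.move_to([.55,k[1],.37],R180)
fingers.gripper_to(0.8,20)
robot.line_to([k[0],k[1],.365],velocity=.2)
print("f",robot.current_contact_force())
print(robot.line_to(k,velocity=.06,f_stop=6), robot.current_tool_pos())
fingers.gripper_to(0.0,20)
print("gap",robot.current_finger_gap(),robot.current_gripper_force(),robot.current_contact_force(),robot.current_time_s())
look("s5","side")
E
```

```text
knob0 [ 0.64859303 -0.06154855  0.30788887]
[-13.  18.  25.  72.  -8.  91. 101.]
[ -7.  31.  22.  54. -11.  97. 100.]
[ -8.  30.  21.  62. -10.  90. 101.]
[-10.  22.  22.  79.  -8.  81. 101.]
[-11.  20.  21.  92.  -8.  70. 102.]
f [-0.37620763  0.50497508  0.610046  ]
False [ 0.64887341 -0.06167735  0.30846148]
gap 0.3547938003178775 19.922009110450745 [-0.99005365  2.27823647  2.90696225] 20.4167
```

Run:
```python
from h import *
P0=robot.current_tool_pos(); off=P0-knob(0)
for q in (.1,.2,.3,.4,.5,.6,.7,.8,.9,.97,1.05):
    h=robot.line_to(knob(q)+off,velocity=.06,f_stop=12)
    print(q,h,np.round(robot.current_tool_pos()-knob(q)-off,4),np.round(robot.current_contact_force(),1),round(robot.current_finger_gap(),3))
    if h: break
print(robot.current_time_s()); look("s6","side")
```

```text
0.1 False [0.0003 0.     0.0002] [0.6 1.2 1.1] 0.358
0.2 False [0.0002 0.     0.0002] [0.8 1.7 2.9] 0.357
0.3 False [ 0.0001 -0.      0.0001] [0.9 1.3 3.5] 0.356
0.4 False [ 0.     -0.      0.0001] [0.8 2.3 2.8] 0.359
0.5 False [-0.  0.  0.] [0.4 2.2 3.3] 0.359
0.6 False [0. 0. 0.] [-0.3  2.4  4.3] 0.354
0.7 False [ 0.0001 -0.      0.0001] [0.1 1.8 3.5] 0.357
0.8 False [ 0.0003 -0.      0.0003] [0.5 1.  4.1] 0.362
0.9 False [ 0.0001 -0.      0.    ] [0.6 1.4 3. ] 0.356
0.97 False [ 0.0001 -0.      0.0003] [-0.7  0.9  4. ] 0.362
1.05 False [ 0.0003 -0.0001  0.0006] [0.4 1.7 4.8] 0.361
24.7333
```

It passed 0.82 freely, so the pin is in the bore. I'll push on until the stop is felt.

Run:
```python
from h import *
P=robot.current_tool_pos()
t=P-knob(1.05)
for q in (1.08,1.11,1.14,1.17):
    h=robot.line_to(knob(q)+t,velocity=.02,f_stop=14)
    robot.pause(.1)
    print(q,h,np.round(robot.current_tool_pos()-knob(q)-t,4),np.round(robot.current_contact_force(),1),round(robot.current_finger_gap(),3))
    if h or robot.current_contact_force()[2]>18: break
look("s7","side"); im=cv2.imread("pics/s7.png"); print(robot.current_time_s())
cv2.imwrite("pics/s7c.png",cv2.resize(im[110:260,310:510],(800,600),interpolation=cv2.INTER_CUBIC))
```

```text
1.08 False [0.0002 0.     0.0009] [-2.6  1.7  6.8] 0.36
1.11 True [0.0011 0.     0.004 ] [-0.3  0.8  5.3] 0.354
25.625
```

View pics/s7c.png

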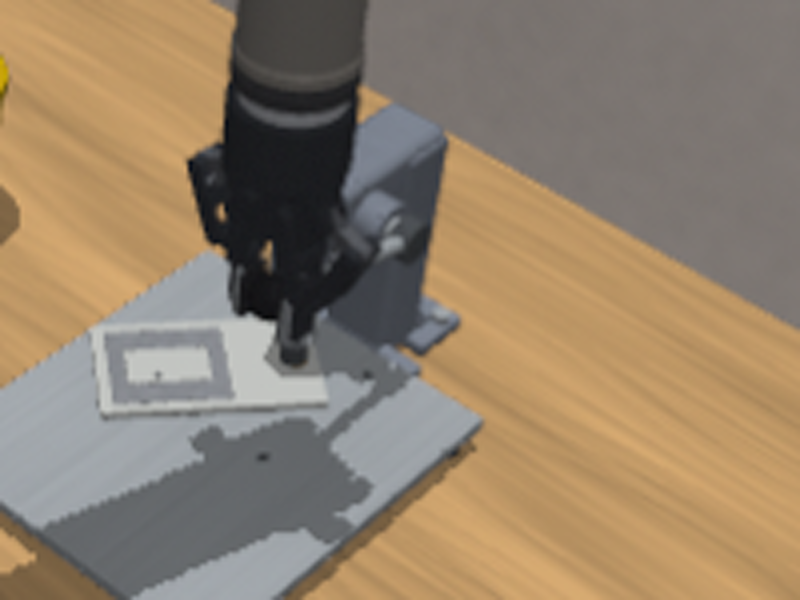

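The side view shows the ram's die down on the sign at crop (293,350). I'll press once more with a firmer grip to confirm the stop, then let the lever up.

Run:
```python
from h import *
fingers.gripper_to(0.0,60)
P=robot.current_tool_pos(); print(P-knob(1.05),robot.current_contact_force())
h=robot.line_to(P+[-.002,0,-.010],velocity=.02,f_stop=22)
print(h,robot.current_tool_pos()-P,robot.current_contact_force()); robot.pause(.2); print(robot.current_contact_force(),robot.current_finger_gap())
fingers.gripper_to(0.0,20)
off=knob(0)*0
for q in (.9,.7,.5,.3,.1,.0):
    robot.line_to(knob(q)+[0.0003,0,.0005],velocity=.08)
print("up",robot.current_contact_force(),robot.current_finger_gap())
fingers.gripper_to(0.9); p=robot.current_tool_pos()
robot.line_to([*p[:2],.37],velocity=.15); robot.line_to([.50,-.06,.30],velocity=.25)
fingers.gripper_to(0.0)
robot.move_to([.53,-.06,.16],[180,0,90])
look("w8"); look("s8","side"); print(robot.current_time_s())
a=cv2.resize(cv2.imread("pics/w8.png")[70:190,400:560],(600,450),interpolation=cv2.INTER_CUBIC)
b=cv2.resize(cv2.imread("pics/s8.png")[120:240,310:470],(600,450)[:2],interpolation=cv2.INTER_CUBIC)
cv2.imwrite("pics/f8.png",cv2.resize(np.hstack([a,b]),(800,300)))
```

```text
[-0.00044708  0.00105647 -0.00349373] [-1.45619057  0.07225216  6.56295764]
True [3.09866094e-05 1.69583322e-05 7.14926526e-05] [-1.993456    0.45133733  6.52430015]
[-1.37541577  0.16436412  5.41535631] 0.3427791078785612
up [ 0.33621665  4.78699508 -2.74394488] 0.3445421632651966
33.4833
```

View pics/f8.png

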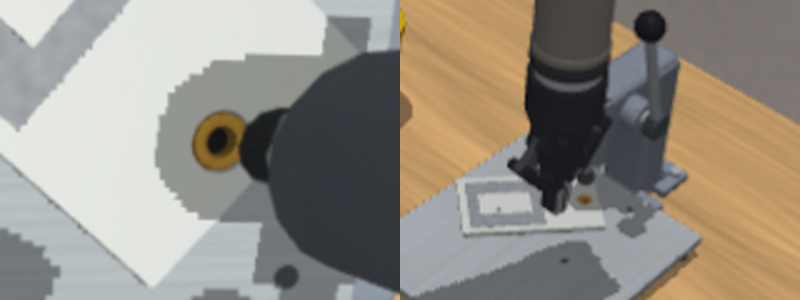

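The wrist crop shows the eyelet against the sign, darker than before and about 5 px nearer the image centre, as a sunk ring should be. The side crop shows the lever back up at (650,27). I've used all my pictures, so I'll check the height numerically from two wrist places.

Run:
```python
from h import *
def brass(im,guess):
    hsv=cv2.cvtColor(im,cv2.COLOR_RGB2HSV); m=cv2.inRange(hsv,(12,130,60),(28,255,255))
    g=np.round(guess).astype(int); w=np.zeros_like(m); w[max(g[1]-25,0):g[1]+25,max(g[0]-25,0):g[0]+25]=1; m*=w
    c=max(cv2.findContours(m,cv2.RETR_EXTERNAL,cv2.CHAIN_APPROX_NONE)[0],key=cv2.contourArea); return cv2.fitEllipse(c)
for n in ("w2","w3"): # start heights as a control
    pass
def im(n): return cv2.imread(f"pics/{n}.png")[:,:,::-1].copy()
V=[]
for i,P in enumerate(([.51,-.09,.16],[.51,-.01,.16],[.53,-.05,.13])):
    robot.line_to(P,velocity=.2); robot.pause(.2); X,I=look(f"h{i}")
    try:
        e=brass(I,proj([*DIE,.036],"wrist",X)[0]); V.append((e[0],"wrist",X)); print(np.round(e[0],1),np.round(e[1],1))
    except Exception as ex: print("no",ex)
r=tri(V); print("after",r.x.round(4),r.fun.round(2))
for n,g in (("w2",[412,211]),("d5",[471,333])):
    e=brass(im(n),g); print("before",n,np.round(e[0],1),np.round(e[1],1), onplane(e[0],.039,"wrist",np.load(f"pics/{n}.npy")))
e=brass(im("w4"),[492,129]); f=brass(im("w8"),[488,126]); print("w4",np.round(e,1) if 0 else e,"w8",f)
print(robot.current_time_s())
```

```text
[519.4  86.4] [20.2 23.5]
[504.5 187.8] [17.5 20.7]
[506.7 146.9] [21.7 25.2]
after [ 0.6559 -0.002   0.0354] [ 0.01  0.01 -0.08 -0.    0.07 -0.  ]Traceback (most recent call last):
  File "<stdin>", line 17, in <module>
    fid = stack.enter_context(open(os.fspath(file), "rb"))
                              ~~~~^^^^^^^^^^^^^^^^^^^^^^^
FileNotFoundError: [Errno 2] No such file or directory: 'pics/w2.npy'
```

The eyelet's upper face measures z = 35.4 mm against 36 mm for flush, and it lies within about 1 mm of the die. I'll back off and hand in.

Run:
```python
from h import *
robot.line_to([.47,-.05,.25],velocity=.2); print(robot.current_contact_force(),robot.current_time_s())
print(workorder.close_job())
```

```text
[-0.8172785   0.83373907 -0.12193772] 36.35
the job is handed in; nothing more can be done
None
```

The job is handed in at 36 s: the press set the eyelet flush (measured 35.4 mm against 36 mm nominal), it still lies under the pin, the lever is back up, and the arm never went near the calculator, jar or bin.

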